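# Open the rag box by its lever, hold it, and let the lid down softly

## Task

Push down on the hand plate of the steel rag box's lever until the heavy lid stands wide open, keep it open for at least three seconds so that I can throw my gluey rag in, then let the lever come back up slowly so that the lid shuts fully without slamming. Work the lever only by pushing from above with the fingertips: do not grip it, do not touch the lid, and leave the other things on the bench where they stand.

Things in the scene. Friction and masses are not known exactly. Their poses are not given: they have to be found in the camera images.
- ragbox: Grey sheet-steel box, 240 mm deep (its x), 200 wide (y), 148 tall, screwed to the bench, with a hinged lid. Origin: centre of its underside. Its -x side is the front, where the lever's long arm sticks out; the lid is hinged on the rear (+x) top edge; the lever runs outside its +y wall. New place each time (yaw -1.35 to -0.6 rad: the front looks left and towards the robot); it never moves.
- press_plate (a point): Centre of the top face of the hand plate, the black rubber-covered plate ending the lever's long arm: 48 mm (box x) by 58 mm (box y), 11 thick. At rest 290 mm ahead (box -x) of and 60 mm above the pin, 202 mm above the bench; fully down 84 mm above it, as far ahead. At rest it tilts 0.2 rad (front edge up), fully down 0.2 rad the other way. Below it is clear bench.
- lever_pin (a point): The fixed pin on which the lever turns, 142 mm above the bench, 12 mm behind the box's centre (its +x) and 128 mm to its +y side. The pin lies along the box's y.
- lever_arm: The lever: flat steel bar 6 mm thick and 22 mm high with the hand plate on its long front end and a roller on its short rear end, 80 mm behind the pin, under a lug of the lid. Origin on the pin, axes as the box's at rest.
- lever (a joint): Turn of the lever about its pin, rad: 0 at rest (hand plate up, lid shut), grows as the hand plate goes down, 0.40 against the stop. The lid's weight pushes the hand plate up with 3 to 9 N, most at the start of the stroke; let go, lid and lever fall shut by themselves.
- lid (a joint): Opening of the lid about its rear hinge, rad: 0 shut, 0.84 with the lever fully down; wide open is 0.70 or more (lever 0.335 or more). The lid turns 2.1 times as far and as fast as the lever; it slams if it closes faster than 3 rad/s just before it is shut.
- lid_plate: The lid: grey steel sheet 254 mm from the hinge to its front edge by 214 mm wide with 18 mm skirts, about 0.9 kg. Origin at the middle of its front edge, 150 mm above the bench when shut; the hinge line is 254 mm behind it (box +x), at the same height.
- glue_jar: Bystander: amber glass jar, 58 mm across, 85 mm tall, in front of the box, beside the lever. Origin under its centre.
- wax_tin: Bystander: flat aluminium tin, 60 mm across, 40 mm tall, on the other side of the lever. Origin under its centre.
- dye_bottle: Bystander: white bottle, 48 mm across, 115 mm tall. Origin under its centre.
- maul: Bystander: dark wooden maul standing on its head, 58 mm across, 187 mm tall. Origin under its centre.
- thread_reel: Bystander: reel of grey thread, 48 mm across, 60 mm tall, on the cutting mat. Origin under its centre.
- edge_slicker: Bystander: turned wooden edge slicker standing upright, 32 mm across, 106 mm tall, on the cutting mat. Origin under its centre.
- beeswax: Bystander: block of beeswax 55 x 40 x 22 mm, on the cutting mat. Origin under its centre.

How it is judged:
By the outcome, as a careful person would: the job done as asked, in the order asked, and still so for the second after the job is handed in, with the robot touching nothing.
It also fails if it takes over 51 s, if anything falls off the work surface, if the arm or the gripper's body presses on something with over 40 N, if the wrist force passes 120 N, or if a joint passes its speed limit or range.

## Robot

A 6-joint arm with a two-finger parallel gripper is mounted at the origin on the work surface. World frame = base frame: x ahead of the robot, y to its left, z up, the work surface at z = 0. Lengths are in mm, angles in rad, forces in N, time in s.
With the tool pointing down it reaches from about 300 to 950 mm from the base axis. Payload 3.1 kg.
Tool frame: the origin (TCP) lies midway between the tips of the shut fingers; the grasp point (between the pads) lies manip.tcp_to_grasp behind it (manip.tcp_to_grasp is the distance from the TCP to the grasp point, in mm); z points along the fingers, y is the line along which they close (so a half turn about z gives the same grasp; the last joint's range is limited). The gripper opens to 85 mm and grips with 20 to 120 N. Pads are 22 mm wide; open, the fingers measure 114 mm over their backs; the gripper's body (76 mm by 85 mm) begins 54 mm behind the grasp point. The pads swing forward as they close: fully open they stand 13 mm farther back than shut.
Start: joints at [-1.245, 0.308, 1.634, -0, 1.2, -0.07], TCP at [240.941, -576.697, 231.272] pointing down, gripper open.
Joint ranges: [-3.06, 3.06], [-0.79, 1.96], [0.05, 2.63], [-1.19, 4.34], [0.05, 2.64], [-2.94, 2.94]. Speed limits (rad/s): [2.79, 2.79, 3.14, 3.14, 3.14, 3.14].

## Interface

Orientations are given as a unit quaternion [x, y, z, w].
In Python, from plant import manip, cams gives the robot as it stands.
- The arm moves only by the tool carry_out, never from a script. Its argument "motion" is text: rows parted by semicolons, each of 5 numbers parted by spaces: the shift along the tool's x, y, z normalised to -1 to 1, where 1 is 1 m, then the turn about the tool's z normalised to -1 to 1, where 1 is 45 degrees, then the gripper command: -1 is shut, 1 is fully open, values between are in proportion. A call has exactly 10 rows; each row is the pose to reach, as a shift and turn from the pose commanded when the call began, along the tool's axes at that moment; what a row does not reach only later rows make up. A row lasts 1/8 s, in which the tool goes at most 62.5 mm and 10.7 degrees, less where a joint would pass 70% of its speed; a pose out of reach is approached as far as the arm can. A call with a number of a shift or a turn outside -1 to 1 is refused whole. A call with a gripper value outside its range is refused whole. The fingers move at their own pace and stop on an object; "newtons" is the grip in N (left out, the last holds). Time passes only in rows, so rows that repeat a pose let the fingers close, or fill a call up. It gives the time, the measured TCP pose, the force, the opening and the grip force at its end, in the units of the state.
- manip.get_state(): the state, without advancing time (a new reading comes with each control period).
- cams.capture(name): name is "scene" or "top"; returns the picture (480x640x3 uint8, red, green, blue); there is no depth.
- cams.get_calibration(name): a dict with "K" (3x3 intrinsics, pixels), "rvec" (rotation vector, rad) and "tvec" (3), from world to camera coordinates, as OpenCV has them. Camera axes: x right, y down, z forward; pixel columns grow to the right and rows downward; lengths in mm; the calibration is good to about 2 mm. A picture is of the moment at which its call begins. get_calibration takes no time and is no camera call.
- manip.job_done(): hands the job in; it is judged then, once.
Trained networks look in the newest picture that a camera, given by its name, has taken for a name from the list of things; names that differ only in an ending like _2 or _b are one class to them, and where a whole thing is asked for, a point or a joint stands for the part that bears it (a point fixed in the world has none). Each returns a list of dicts, best first, with "confidence" (0 to 1); they miss things now and then, are a little off and sometimes report something else, mostly with a low value. They report only what shows in the picture. A call takes as long as a camera call.
- cams.trace(name, camera): "region" (480x640 bool, what is visible of it).
- cams.place_of(name, camera): "point" ([x, y, z] in mm, in world coordinates, good to about 4 mm: a listed point, or the origin of a listed thing).
The state is a dict: "t": time; "q": joint angles; "joint_velocities": joint speeds; "joint_efforts": joint torques, N m; "eef_pos": TCP position; "orientation": TCP orientation; "wrist_force": force on the tool from outside, world axes, zero at the start; "wrist_torque": the same for the moment, N m; "gripper_width": opening from 0.0 (shut) to 1.0 (fully open); "gripper_force": force on a finger pad.
Only numpy, scipy, OpenCV 4.12 (cv2) and the standard library are available. Lean on these libraries where they do the work, as an engineer would, in place of code of your own. Each camera call takes 0.05 s, during which the arm holds its last target. There are 200 camera calls.

## Working session

There is one attempt and no reset: what is moved stays moved. The work goes in short steps, Python scripts to look and compute and a tool call to move; the robot and the scene stay as the last step left them, time stands still between calls to the robot, and variables do not carry over. Pictures are saved under pics/ and viewed, at most 10 in all, crops included, and the job is handed in when it is done.

Besides the shell and the picture viewer there is one more tool, called as name(argument=value, ...) on one line, values as JSON. carry_out: Moves the arm, as the interface text tells. Scaled input: -1 to 1 covers 1 m each way for a shift and 45 degrees each way for a turn. Its arguments: {"type":"object","properties":{"motion":{"type":"string"},"newtons":{"type":"number"}},"required":["motion"]}

```bash
mkdir -p pics; python3 - <<'E'
from plant import manip, cams
import cv2,numpy as np
for c in("scene","top"):
    im=cams.capture(c); cv2.imwrite(f"pics/{c}0.png",im[:,:,::-1])
    for n in("press_plate","lever_pin","lid_plate","ragbox","glue_jar","wax_tin","maul","dye_bottle"):
        print(c,n,[(np.round(d["point"]),round(d["confidence"],2)) for d in cams.place_of(n,c)[:2]])
s=manip.get_state();print(s,manip.tcp_to_grasp)
E
```

```text
scene press_plate [(array([593., 142., 203.]), 0.71), (array([428., 460.,   2.]), 0.37)]
scene lever_pin [(array([ 724., -116.,  141.]), 0.93)]
scene lid_plate [(array([548., -52., 151.]), 0.57)]
scene ragbox [(array([ 604., -162.,    4.]), 0.66)]
scene glue_jar [(array([465., -11.,  -2.]), 0.95)]
scene wax_tin [(array([700., 173.,  -6.]), 0.83)]
scene maul [(array([658., 361.,  -1.]), 0.62)]
scene dye_bottle [(array([ 586., -481.,    1.]), 0.62)]
top press_plate [(array([599., 141., 202.]), 0.67)]
top lever_pin [(array([ 724., -121.,  141.]), 0.67)]
top lid_plate [(array([550., -50., 147.]), 0.76)]
top ragbox []
top glue_jar [(array([466., -10.,  -1.]), 0.64), (array([ 721., -120.,  141.]), 0.15)]
top wax_tin [(array([466., -10.,  -2.]), 0.51)]
top maul [(array([654., 359.,   3.]), 0.61)]
top dye_bottle [(array([ 588., -487.,    3.]), 0.54)]
{'t': 0.9, 'q': array([-1.24471468e+00,  3.08065409e-01,  1.63378496e+00,  3.44814092e-05,
        1.19969473e+00, -6.96822577e-02]), 'joint_velocities': array([ 8.54795767e-04, -1.72184868e-03, -6.90570305e-06, -1.19741902e-03,
       -1.87639502e-04,  9.26500635e-04]), 'joint_efforts': array([ 7.11611028e-04, -4.15272331e+01, -2.77086550e+01, -1.05074230e-04,
        6.07577804e-04, -1.77376808e-05]), 'eef_pos': array([ 240.94630405, -576.70933504,  231.30076806]), 'orientation': array([9.80486399e-01, 1.96586931e-01, 1.89753508e-05, 2.15284071e-05]), 'wrist_force': array([-0.3087689 ,  1.09614609, -0.06459475]), 'wrist_torque': array([ 0.00398652,  0.01981909, -0.03743496]), 'gripper_force': 0.0, 'gripper_width': 1.00213367596952} 18.700000000000003
```

View pics/scene0.png

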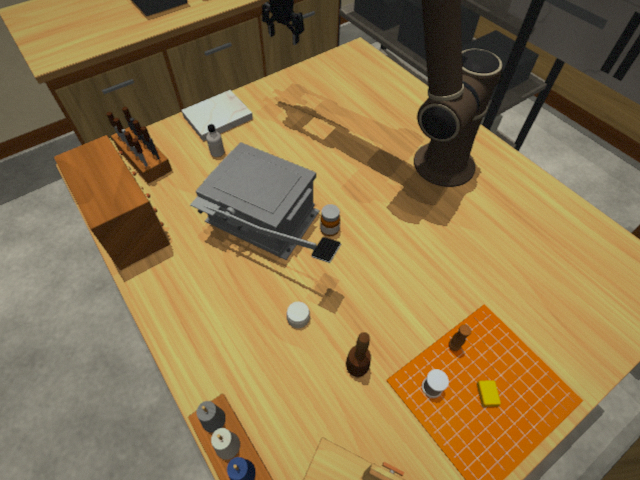

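View pics/top0.png

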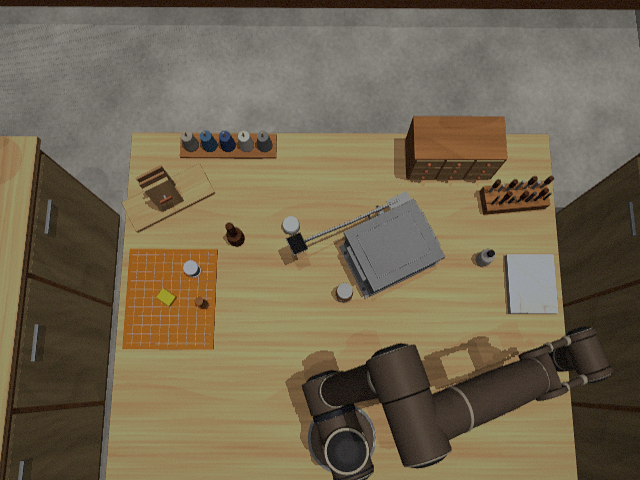

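The pictures show the plate at top (297,243) and scene (326,249), with the jar and tin clear of it. The pin-to-plate distance comes out at 289 mm, against 290 given. That puts the yaw near -1.11, and the box origin agrees. Next I shut the fingers and travel high to a point above the plate.

carry_out(motion="0.03 -0.026 -0.03 0 -1; 0.08 -0.07 -0.06 0 -1; 0.125 -0.109 -0.06 0 -1; 0.17 -0.149 -0.06 0 -1; 0.215 -0.188 -0.06 0 -1; 0.26 -0.227 -0.06 0 -1; 0.305 -0.267 -0.06 0 -1; 0.35 -0.306 -0.06 0 -1; 0.395 -0.345 -0.06 0 -1; 0.44 -0.385 -0.06 0 -1", newtons=20)

```text
t: 2.15
eef_pos: [499.3, -50.0, 291.7]
orientation: [0.98, 0.197, 0.001, 0.0]
wrist_force: [0.9, -0.0, -0.4]
gripper_width: -0.001
gripper_force: 0.0
```

carry_out(motion="0.045 -0.039 0 0 -1; 0.09 -0.078 0 0 -1; 0.125 -0.11 0 0 -1; 0.15 -0.132 0 0 -1; 0.165 -0.144 0 0 -1; 0.165 -0.144 0 0 -1; 0.165 -0.144 0.03 0 -1; 0.165 -0.144 0.05 0 -1; 0.165 -0.144 0.05 0 -1; 0.165 -0.144 0.05 0 -1")

```text
t: 3.4
eef_pos: [595.6, 144.1, 242.0]
orientation: [0.981, 0.196, 0.0, 0.0]
wrist_force: [0.4, -0.2, 0.6]
gripper_width: 0.003
gripper_force: 0.0
```

```bash
python3 - <<'E'
from plant import manip, cams
import cv2,numpy as np
for c in("scene","top"):
    im=cams.capture(c)
    k=cams.get_calibration(c)
    p,_=cv2.projectPoints(np.array([manip.get_state()["eef_pos"]]),k["rvec"],k["tvec"],k["K"],None);print(p.ravel())
    print(c,[(np.round(d["point"]),round(d["confidence"],2)) for d in cams.place_of("press_plate",c)[:2]])
    if c=="scene": cv2.imwrite("pics/s1.png",cv2.resize(im[150:350,200:450,::-1],None,fx=3,fy=3))
s=manip.get_state();print(s["t"],s["eef_pos"],s["orientation"],s["wrist_force"],s["gripper_width"])
E
```

```text
[325.53482231 238.18487355]
scene [(array([594., 143., 200.]), 0.84)]
[295.84230719 239.35110975]
top [(array([596., 142., 203.]), 0.86)]
3.6 [595.93764086 144.69731087 242.54254679] [9.80489324e-01 1.96569456e-01 1.06427317e-03 4.46957527e-05] [-0.5343283  -0.82235408  0.22967889] 0.0008157679684144365
```

View pics/s1.png

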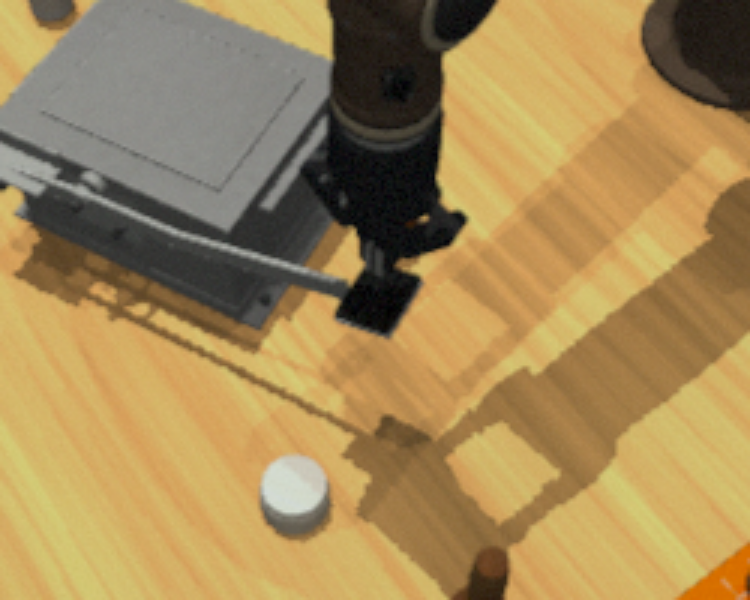

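The shut fingertips (crop 376,264) hang over the plate centre (crop 378,305), and the gripper is clear of the lid. Now I descend and push.

carry_out(motion="0 0 0.015 0 -1; 0 0 0.025 0 -1; 0 0 0.03 0 -1; 0 0 0.034 0 -1; 0 0 0.038 0 -1; 0 0 0.042 0 -1; 0 0 0.047 0 -1; 0 0 0.052 0 -1; 0 0 0.058 0 -1; 0 0 0.064 0 -1")

```text
t: 4.85
eef_pos: [596.0, 146.4, 179.9]
orientation: [0.981, 0.196, 0.001, -0.001]
wrist_force: [-1.3, 2.4, 8.0]
gripper_width: 0.0
gripper_force: 3.9
```

carry_out(motion="0 0 0.008 0 -1; 0 0 0.016 0 -1; 0 0 0.025 0 -1; 0 0 0.034 0 -1; 0 0 0.043 0 -1; 0 0 0.052 0 -1; 0 0 0.061 0 -1; 0 0 0.068 0 -1; 0 0 0.074 0 -1; 0 0 0.078 0 -1")

```text
t: 6.1
eef_pos: [597.5, 144.5, 101.3]
orientation: [0.98, 0.197, 0.002, 0.001]
wrist_force: [-0.3, -1.4, 6.2]
gripper_width: -0.0
gripper_force: 2.9
```

```bash
python3 - <<'E'
from plant import manip, cams
import cv2,numpy as np
for c in("scene","top"):
    im=cams.capture(c)
    print(c,[[(np.round(d["point"]),round(d["confidence"],2)) for d in cams.place_of(n,c)[:2]] for n in ("press_plate","lid_plate")])
    if c=="scene": cv2.imwrite("pics/s2.png",cv2.resize(im[100:350,170:420,::-1],None,fx=2.4,fy=2.4))
s=manip.get_state();print(s["t"],s["eef_pos"],s["wrist_force"])
E
```

```text
scene [[(array([595., 146., 101.]), 0.86)], [(array([ 576., -107.,  319.]), 0.83)]]
top [[], [(array([ 576., -108.,  320.]), 0.95)]]
6.4 [597.34365237 144.53324327 101.31580754] [-0.32583326 -1.85695008  5.97035532]
```

View pics/s2.png

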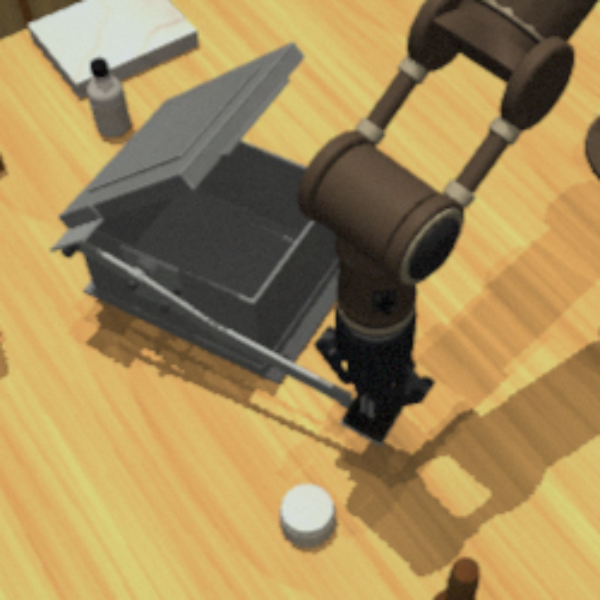

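The lid (crop 290,50) stands open at about 0.73 rad, and the tips sit mid-plate (crop 370,410). I push 8 mm more for margin, then hold.

carry_out(motion="0 0 0.003 0 -1; 0 0 0.006 0 -1; 0 0 0.008 0 -1; 0 0 0.008 0 -1; 0 0 0.008 0 -1; 0 0 0.008 0 -1; 0 0 0.008 0 -1; 0 0 0.008 0 -1; 0 0 0.008 0 -1; 0 0 0.008 0 -1")

```text
t: 7.65
eef_pos: [597.7, 144.0, 93.4]
orientation: [0.98, 0.197, 0.002, 0.001]
wrist_force: [0.3, -2.6, 6.3]
gripper_width: -0.004
gripper_force: 2.5
```

carry_out(motion="0 0 0 0 -1; 0 0 0 0 -1; 0 0 0 0 -1; 0 0 0 0 -1; 0 0 0 0 -1; 0 0 0 0 -1; 0 0 0 0 -1; 0 0 0 0 -1; 0 0 0 0 -1; 0 0 0 0 -1")

```text
t: 8.9
eef_pos: [597.7, 144.0, 93.4]
orientation: [0.98, 0.197, 0.002, 0.001]
wrist_force: [0.4, -3.0, 6.7]
gripper_width: 0.004
gripper_force: 2.5
```

```bash
python3 - <<'E'
from plant import manip, cams
import numpy as np
for c in("scene","top"):
    cams.capture(c)
    for d in cams.place_of("lid_plate",c)[:1]: print(d["point"],np.arcsin((d["point"][2]-150)/254))
s=manip.get_state();print(s["t"],s["eef_pos"],s["wrist_force"])
E
```

```text
[583.9, -116.6, 330.5] 0.7903931314687938
[580.5, -118.5, 332.0] 0.7988228031195971
9.1 [597.66455059 144.04586109  93.40420156] [ 0.30872057 -2.8616859   6.8363279 ]
```

carry_out(motion="0 0 0 0 -1; 0 0 0 0 -1; 0 0 0 0 -1; 0 0 0 0 -1; 0 0 0 0 -1; 0 0 0 0 -1; 0 0 0 0 -1; 0 0 0 0 -1; 0 0 0 0 -1; 0 0 0 0 -1")

```text
t: 10.35
eef_pos: [597.7, 144.0, 93.4]
orientation: [0.98, 0.197, 0.002, 0.001]
wrist_force: [1.3, -1.9, 6.2]
gripper_width: -0.0
gripper_force: 2.5
```

carry_out(motion="0 0 0 0 -1; 0 0 0 0 -1; 0 0 0 0 -1; 0 0 0 0 -1; 0 0 0 0 -1; 0 0 0 0 -1; 0 0 0 0 -1; 0 0 0 0 -1; 0 0 0 0 -1; 0 0 0 0 -1")

```text
t: 11.6
eef_pos: [597.7, 144.0, 93.4]
orientation: [0.98, 0.197, 0.002, 0.001]
wrist_force: [0.5, -3.1, 5.4]
gripper_width: 0.002
gripper_force: 2.5
```

The lid is at about 0.79 rad and has been held for over 4 s. Now I let it rise slowly.

carry_out(motion="0 0 -0.003 0 -1; 0 0 -0.006 0 -1; 0 0 -0.009 0 -1; 0 0 -0.012 0 -1; 0 0 -0.015 0 -1; 0 0 -0.018 0 -1; 0 0 -0.021 0 -1; 0 0 -0.024 0 -1; 0 0 -0.027 0 -1; 0 0 -0.03 0 -1")

```text
t: 12.85
eef_pos: [596.2, 146.9, 123.1]
orientation: [0.981, 0.196, 0.002, -0.002]
wrist_force: [-1.0, 4.3, 5.2]
gripper_width: 0.001
gripper_force: 3.2
```

carry_out(motion="0 0 -0.003 0 -1; 0 0 -0.006 0 -1; 0 0 -0.009 0 -1; 0 0 -0.012 0 -1; 0 0 -0.015 0 -1; 0 0 -0.018 0 -1; 0 0 -0.021 0 -1; 0 0 -0.024 0 -1; 0 0 -0.027 0 -1; 0 0 -0.03 0 -1")

```text
t: 14.1
eef_pos: [596.0, 147.1, 153.4]
orientation: [0.981, 0.196, 0.002, -0.002]
wrist_force: [-1.2, 4.9, 6.8]
gripper_width: -0.0
gripper_force: 3.5
```

carry_out(motion="0 0 -0.003 0 -1; 0 0 -0.006 0 -1; 0 0 -0.009 0 -1; 0 0 -0.012 0 -1; 0 0 -0.015 0 -1; 0 0 -0.018 0 -1; 0 0 -0.021 0 -1; 0 0 -0.024 0 -1; 0 0 -0.027 0 -1; 0 0 -0.03 0 -1")

```text
t: 15.35
eef_pos: [597.1, 144.9, 183.9]
orientation: [0.98, 0.197, 0.002, 0.0]
wrist_force: [0.1, -2.2, 7.5]
gripper_width: -0.004
gripper_force: 3.7
```

carry_out(motion="0 0 -0.002 0 -1; 0 0 -0.004 0 -1; 0 0 -0.006 0 -1; 0 0 -0.008 0 -1; 0 0 -0.01 0 -1; 0 0 -0.012 0 -1; 0 0 -0.014 0 -1; 0 0 -0.016 0 -1; 0 0 -0.018 0 -1; 0 0 -0.02 0 -1")

```text
t: 16.6
eef_pos: [597.3, 143.5, 203.3]
orientation: [0.981, 0.196, 0.002, 0.001]
wrist_force: [2.5, -3.0, 2.5]
gripper_width: 0.0
gripper_force: 1.5
```

carry_out(motion="0 0 -0.002 0 -1; 0 0 -0.004 0 -1; 0 0 -0.006 0 -1; 0 0 -0.008 0 -1; 0 0 -0.01 0 -1; 0 0 -0.012 0 -1; 0 0 -0.02 0 -1; 0 0 -0.035 0 -1; 0 0 -0.05 0 -1; 0 0 -0.065 0 -1")

```text
t: 17.85
eef_pos: [595.6, 144.7, 268.1]
orientation: [0.98, 0.197, 0.001, 0.0]
wrist_force: [0.8, 0.5, 0.1]
gripper_width: 0.001
gripper_force: 0.0
```

```bash
python3 - <<'E'
from plant import manip, cams
import cv2,numpy as np
for c in("scene","top"):
    im=cams.capture(c)
    print(c,[[(np.round(d["point"]),round(d["confidence"],2)) for d in cams.place_of(n,c)[:1]] for n in ("press_plate","lid_plate","glue_jar","wax_tin")])
    if c=="scene": cv2.imwrite("pics/s3.png",cv2.resize(im[100:350,170:420,::-1],None,fx=2.4,fy=2.4))
s=manip.get_state();print(s["t"],s["eef_pos"],s["wrist_force"])
E
```

```text
scene [[(array([592., 143., 199.]), 0.61)], [(array([548., -53., 151.]), 0.8)], [(array([464., -10.,  -3.]), 0.52)], [(array([704., 176.,  -3.]), 0.88)]]
top [[(array([600., 140., 202.]), 0.76)], [(array([552., -49., 153.]), 0.66)], [(array([466., -13.,   2.]), 0.8)], []]
18.35 [594.77274193 144.58421757 265.46381476] [ 0.17073826 -0.07725076 -0.35190116]
```

View pics/s3.png

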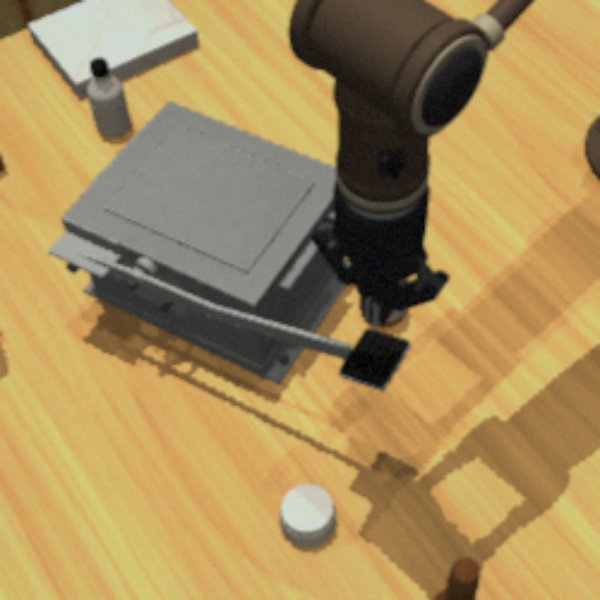

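The lid (crop 205,205) is fully shut, and the plate (crop 375,360) is back at rest with the fingers clear above it.

```bash
python3 -c "
from plant import manip
print(manip.job_done())"
```

```text
the job is handed in; nothing more can be done
None
```

The job is handed in: the lid was held open at about 0.79 rad for over 4 s, then let down slowly until fully shut, and the arm ended clear of the lever; I saw nothing else moved, though I did not re-measure every item on the bench.

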